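Set the kettle to boil on the induction hob

ROBOT

A 6-joint arm with a two-finger parallel gripper is mounted at the origin on the work surface. World frame = base frame: x ahead of the robot, y to its left, z up, the work surface at z = 0. Lengths are in mm, angles in rad, forces in N, time in s.
With the tool pointing down it reaches from about 350 to 925 mm from the base axis. Payload 6.4 kg.
Tool frame: the origin (TCP) lies between the finger pads; the fingertips stand manip.finger_overhang ahead of it and the grasp point (between the pads) lies 6 mm ahead of it (manip.finger_overhang is the distance from the TCP to the fingertips, in mm); z points along the fingers, y is the line along which they close (so a half turn about z gives the same grasp; the last joint's range is limited). The gripper opens to 85 mm and grips with 20 to 120 N. Pads are 22 mm wide; open, the fingers measure 114 mm over their backs; the gripper's body (76 mm by 85 mm) begins 54 mm behind the grasp point. The pads swing forward as they close: fully open they stand 13 mm farther back than shut.
Start: joints at [-1.521, 0.245, 1.558, -0, 1.339, -0.174], TCP at [144.263, -633.8, 256.29] pointing down, gripper open.
Joint ranges: [-3.13, 3.13], [-1.02, 2.26], [0.13, 2.54], [-0.95, 4.09], [0.21, 2.88], [-2.74, 2.74]. Speed limits (rad/s): [2.57, 2.57, 3.14, 3.14, 3.14, 3.14].

INTERFACE

Orientations are given as a unit quaternion [x, y, z, w].
In Python, from bench import manip, eoat, snapshot, close_job, current_clock, current_joint_pos, current_qd, current_joint_torque, current_tool_pos, current_ee_rot, current_force, current_moment, current_width, current_grip_force gives the robot as it stands. The module is installed in compiled form; this text tells all that it offers. Calls block until the motion is done:
- manip.goto(position, orientation): joint-space move of the TCP to a pose.
- manip.move_l(position, rate=150, attitude=None, contact_N=None): straight line of the TCP; attitude=None keeps the orientation; rate is the mean speed in mm/s. With contact_N (N) it stops when the force on the tool has changed by that much, and returns True; else False.
- manip.move_j(angles): joint-space move.
- eoat.move_gripper(opening, f_grip=None): finger opening in mm; f_grip is the grip in N (None keeps the last); returns when the fingers have stopped.
- manip.dwell(seconds).
- manip.ik(position, orientation): joint angles nearest the present ones, or None.
- snapshot(name): name is "scene" or "top" or "wrist"; returns a dict with "frame" (384x512x3 uint8, blue, green, red), "mtx" (3x3 intrinsics, pixels), "rvec" (rotation vector, rad) and "tvec" (3), from world to camera coordinates, as OpenCV has them. Camera axes: x right, y down, z forward; pixel columns grow to the right and rows downward; lengths in mm; the calibration is good to about 2 mm. A picture is of the moment at which its call begins. There is no depth.
A pose or a line that the arm cannot do raises manip.MotionError and nothing moves.
- close_job(): hands the job in; it is judged then, once.
Readings, each from a call of its own:
- current_clock(): time.
- current_joint_pos(): joint angles.
- current_qd(): joint speeds.
- current_joint_torque(): joint torques, N m.
- current_tool_pos(): TCP position.
- current_ee_rot(): TCP orientation.
- current_force(): force on the tool from outside, world axes, zero at the start.
- current_moment(): the same for the moment, N m.
- current_width(): finger opening in mm.
- current_grip_force(): force on a finger pad.
Only numpy, scipy, OpenCV 4.12 (cv2) and the standard library are available. Lean on these libraries where they do the work, as an engineer would, in place of code of your own. Each camera call takes 0.05 s, during which the arm holds its last target. There are 200 camera calls.

TASK

Slide the kettle over the glass, without lifting or tipping it, until its base stands wholly inside the hob's printed ring. Only then set the hob with its keys, one at a time and letting each come up before the next: power, then boost (the two arrowheads), then timer (the clock), and last the key lock (the padlock), leaving the minus and plus keys unpressed. Leave the teapot, the tea caddy and the trivet where they are.

Things in the scene. Friction and masses are not known exactly. Their poses are not given: they have to be found in the camera images.
- hob: portable induction hob, fixed, 360 mm deep (its x, away from the user) by 300 mm wide (its y, to the user's left), 62 mm high; origin at the centre of its underside, on the shelf. Black glass top; at the front an 80 mm deep aluminium strip, 56 mm up, with six dark grey keys in a row at x = -138 mm and, left to right, y = 116, 68, 22, -22, -68, -116 mm
- zone (a point): centre of the cooking zone, on the glass (62 mm above the shelf), 42 mm behind the hob's centre and 180 mm behind the row of keys; marked by a printed light-grey cross and a ring of 100 mm radius
- kettle_mid (a point): steel stovetop kettle, 0.6 to 0.95 kg, loose on the hob's glass, off the ring's centre; point on its upright axis 45 mm above its underside. Round body, 160 mm across from 6 to 30 mm up, 146 mm across at 55 mm, 120 at 76, 92 at 89; lid knob to 124 mm. Its x points along the spout. Pushed low down it slides without tipping (3 to 7 N)
- spout_tip (a point): tip of the kettle's spout, 112 mm from the kettle's axis and 98 mm above its underside; the spout is 24 mm thick, leaves the body 45 mm up and points to the hob's left or back left
- handle_top (a point): middle of the kettle's black arched handle, 177 mm above its underside, 20 mm thick; the arch is in line with the spout, its legs 48 to 54 mm each side of the axis
- power_top (a point): power key: centre of its top face, 8 mm above the front strip and 64 mm above the shelf when up; round, 34 mm across, raised ring-and-bar power symbol; it is the left-most key as seen from the robot
- timer_top (a point): timer key: centre of its top face, 8 mm above the front strip and 64 mm above the shelf when up; round, 28 mm across, raised clock-face symbol; second key from the left
- minus_top (a point): minus key: centre of its top face, 8 mm above the front strip and 64 mm above the shelf when up; square, 26 mm, raised minus bar; third from the left; not used in this job
- plus_top (a point): plus key: centre of its top face, 8 mm above the front strip and 64 mm above the shelf when up; square, 26 mm, raised plus; fourth from the left; not used in this job
- boost_top (a point): boost key: centre of its top face, 8 mm above the front strip and 64 mm above the shelf when up; upright oblong, 40 mm (hob's x) by 28 mm, two raised arrowheads pointing away from the user; fifth from the left
- lock_top (a point): lock key: centre of its top face, 8 mm above the front strip and 64 mm above the shelf when up; oblong, 28 mm (hob's x) by 32 mm, raised padlock symbol; the right-most key
- key_power (a joint): travel of the power key in m: 0 up, 0.005 fully down (straight down); it switches at 0.003. Spring: 2 N to start it, 5 N fully down; it comes up by itself
- key_timer (a joint): travel of the timer key in m: 0 up, 0.005 fully down (straight down); it switches at 0.003. Spring: 2 N to start it, 5 N fully down; it comes up by itself
- key_minus (a joint): travel of the minus key in m: 0 up, 0.005 fully down (straight down); it switches at 0.003. Spring: 2 N to start it, 5 N fully down; it comes up by itself
- key_plus (a joint): travel of the plus key in m: 0 up, 0.005 fully down (straight down); it switches at 0.003. Spring: 2 N to start it, 5 N fully down; it comes up by itself
- key_boost (a joint): travel of the boost key in m: 0 up, 0.005 fully down (straight down); it switches at 0.003. Spring: 2 N to start it, 5 N fully down; it comes up by itself
- key_lock (a joint): travel of the lock key in m: 0 up, 0.005 fully down (straight down); it switches at 0.003. Spring: 2 N to start it, 5 N fully down; it comes up by itself
- teapot_mid (a point): closed white ceramic teapot, 140 mm across the body, 125 mm high, 215 mm over spout and handle, loose on the shelf beside the hob; point on its axis 55 mm up; bystander
- caddy_mid (a point): round aluminium tea caddy with lid, 83 mm across, 122 mm high, loose on the shelf beside the hob; point at its centre, 61 mm up; bystander
- trivet: green silicone trivet, 160 mm square, 8 mm thick, flat on the shelf to the right of the hob, origin at the centre of its underside; bystander
Mind the look-alikes: they are no part of the job. What is shaped like the part that bears kettle_mid but pink is not meant.

How it is judged:
By the outcome, as a careful person would: the job done as asked, in the order asked, and still so for the second after the job is handed in, with the robot touching nothing.
It also fails if it takes over 61 s, if anything falls off the work surface, if the arm or the gripper's body presses on something with over 40 N, if the wrist force passes 120 N, or if a joint passes its speed limit or range.

## Working session

There is one attempt and no reset: what is moved stays moved. The work goes in short steps, each a Python script; the robot and the scene stay as the last script left them, time stands still between calls to the robot, and variables do not carry over. Pictures are saved under pics/ and viewed, at most 10 in all, crops included, and the job is handed in when it is done.

```bash
mkdir -p pics
python3 - <<'E'
from bench import *
import cv2,numpy as np
for n in ("scene","top"):
    s=snapshot(n); cv2.imwrite(f"pics/{n}1.png",s["frame"]); print(n,s["mtx"].tolist(),s["rvec"],s["tvec"])
print(manip.finger_overhang,current_ee_rot(),current_clock())
E
```

```text
scene [[349.56439493520134, 0.0, 257.40019544753983], [0.0, 349.56439493520134, 195.10445087257963], [0.0, 0.0, 1.0]] [ 2.11533186  1.20245358 -0.51113043] [-230.63938641 -206.09364115 1416.01199963]
top [[374.9109783728235, 0.0, 254.96981527473932], [0.0, 374.9109783728235, 186.4556375740328], [0.0, 0.0, 1.0]] [ 2.13542065 -2.19083855  0.09609059] [  12.38898463  520.32219315 1077.85043914]
25.0 [ 9.93749789e-01  1.11626782e-01  5.56721476e-05 -9.03338420e-04] 0.1
```

View pics/scene1.png

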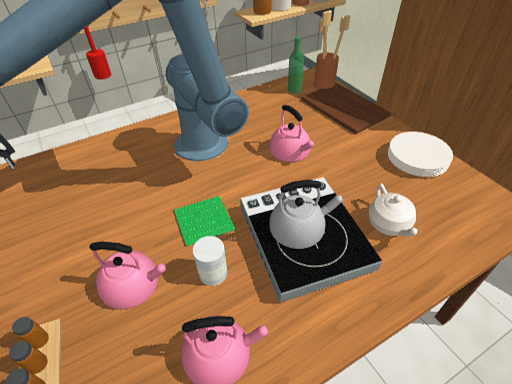

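View pics/top1.png

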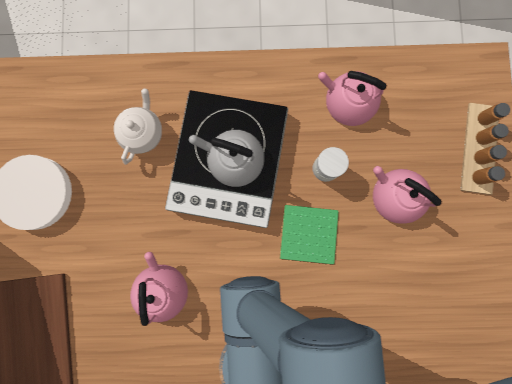

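The top view shows the hob with glass corners near (188,92), (287,106) and (268,227), and the key row from (178,198) power to (258,212) lock. The grey kettle is at about (235,158) and the ring is centred near (231,143). The spout points left and slightly back, and the three pink kettles are decoys. Next I'll measure the keys, ring and kettle.

```bash
cat > h.py <<'E'
from bench import *
import cv2,numpy as np
from scipy.optimize import least_squares
def ray(s,px,z):
    R,_=cv2.Rodrigues(np.array(s["rvec"],float)); t=np.array(s["tvec"],float).ravel()
    p=np.atleast_2d(px).astype(float)
    d=np.c_[p,np.ones(len(p))]@np.linalg.inv(s["mtx"]).T@R; c=-R.T@t
    return c+d*((z-c[2])/d[:,2])[:,None]
def proj(s,P):
    return cv2.projectPoints(np.atleast_2d(P).astype(float),np.array(s["rvec"],float),np.array(s["tvec"],float),np.array(s["mtx"]),None)[0].reshape(-1,2)
def circ(P,r=None):
    f=lambda q:np.hypot(P[:,0]-q[0],P[:,1]-q[1])-(r or q[2])
    return least_squares(f,[P[:,0].mean(),P[:,1].mean(),80],loss="soft_l1",f_scale=2).x
KEY=dict(power=116,timer=68,minus=22,plus=-22,boost=-68,lock=-116)
def hobpose(s):
    g=s["frame"].max(2); out=[]
    for a in [(178,198),(195,201),(211,203),(226,206),(242,209),(258,212)]:
        x,y=a; w=g[y-9:y+10,x-8:x+9]; m=(w<130).astype(np.uint8)
        n,l,st,c=cv2.connectedComponentsWithStats(cv2.morphologyEx(m,cv2.MORPH_CLOSE,np.ones((5,5))))
        i=1+np.argmax(st[1:,4]); out.append((c[i][0]+x-8,c[i][1]+y-9))
    P=ray(s,out,64)[:,:2]
    L=np.array([[-138,y] for y in KEY.values()],float)
    d=L-L.mean(0); e=P-P.mean(0)
    th=np.arctan2((d[:,0]*e[:,1]-d[:,1]*e[:,0]).sum(),(d*e).sum())
    R=np.array([[np.cos(th),-np.sin(th)],[np.sin(th),np.cos(th)]])
    o=P.mean(0)-R@L.mean(0)
    return o,R,th,P-(L@R.T+o)
E
python3 - <<'E'
from h import *
s=snapshot("top"); f=s["frame"]; g=f.max(2)
o,R,th,res=hobpose(s); print("hob",o,th,"res",res.round(1).tolist())
tc=ray(s,[(188,92),(287,106)],62)[:,:2]; print("back corners hob frame",((tc-o)@R).round(0))
z=o+R@[42,0]; print("zone",z)
a=np.linspace(0,2*np.pi,72); 
ringp=np.c_[z+100*np.c_[np.cos(a),np.sin(a)],np.full(72,62)]
big=cv2.resize(f[80:240,150:300],None,fx=5,fy=5,interpolation=cv2.INTER_CUBIC)[:600]
# kettle body mask: neutral grey within glass
h=cv2.cvtColor(f,cv2.COLOR_BGR2HSV)
m=((g>70)&(h[...,1]<60)).astype(np.uint8)
m[:,:]*=cv2.fillPoly(np.zeros_like(m),[proj(s,[np.r_[o+R@[x,y],62] for x,y in((175,145),(175,-145),(-98,-145),(-98,145))]).round().astype(np.int32)],1)
m=cv2.morphologyEx(m,cv2.MORPH_OPEN,np.ones((3,3)))
c=max(cv2.findContours(m,0,1)[0],key=cv2.contourArea)[:,0]
print("n",len(c),c.min(0),c.max(0))
W=ray(s,c,62+22)[:,:2]
# right/front side of contour only, away from spout
q=circ(W[c[:,1]>150],80); print("kettle",q[:2],"hob frame",(q[:2]-o)@R)
q2=circ(W[c[:,1]>150]); print("free r",q2)
d=big.copy()
for p in proj(s,ringp): cv2.circle(d,tuple(((p-[150,80]+.5)*5).astype(int)),2,(0,0,255),-1)
k=np.c_[q[:2]+80*np.c_[np.cos(a),np.sin(a)],np.full(72,84)]
for p in proj(s,k): cv2.circle(d,tuple(((p-[150,80]+.5)*5).astype(int)),2,(0,255,0),-1)
for y in KEY.values():
    p=proj(s,np.r_[o+R@[-138,y],64])[0]; cv2.circle(d,tuple(((p-[150,80]+.5)*5).astype(int)),3,(255,0,255),-1)
cv2.imwrite("pics/o1.png",d[:600])
E
```

```text
hob [604.17397402  76.59732418] -0.20046708678299738 res [[-0.1, -1.8], [-0.2, -0.2], [-0.4, 0.2], [-0.4, 0.3], [1.3, 0.9], [-0.3, 0.7]]
back corners hob frame [[ 170.  148.]
 [ 178. -144.]]
zone [645.33286838  68.2339866 ]
n 284 [189 129] [264 186]
kettle [597.12464824  53.2369832 ] hob frame [ -2.25647708 -24.2962309 ]
free r [577.69843284  56.2648417   64.57559761]
```

View pics/o1.png

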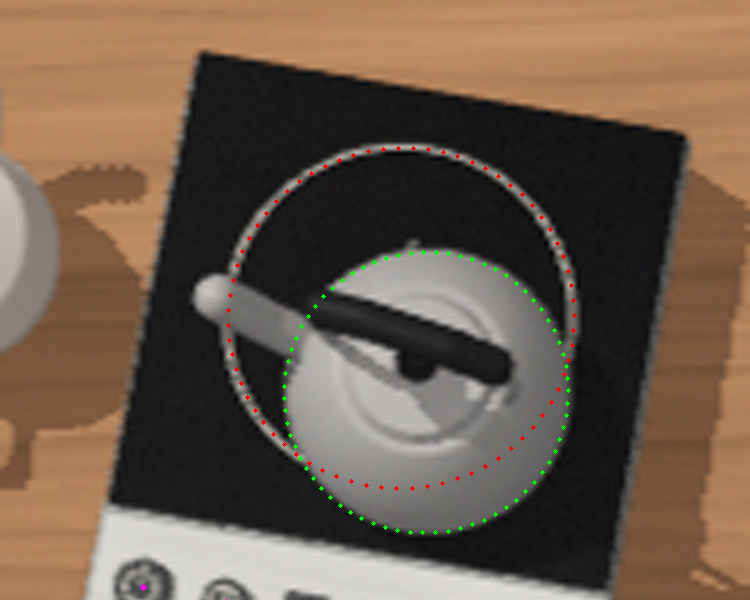

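The overlay fits: the red ring lies on the printed ring, the green circle lies on the kettle body, and the magenta dot is on the power key. The kettle has to move about 50 mm. I'll push it low with the two part-open fingers as a fork, tilted back to clear the body.

```bash
cat > push.py <<'E'
from h import *
from scipy.spatial.transform import Rotation as Ro
def quat(u,tilt):
    u3=np.r_[u,0]; zt=np.cos(tilt)*np.array([0,0,-1])+np.sin(tilt)*u3
    xt=np.cos(tilt)*u3+np.sin(tilt)*np.array([0,0,1]); yt=np.cross(zt,xt)
    return Ro.from_matrix(np.c_[xt,yt,zt]).as_quat()
E
python3 - <<'E'
from push import *
k=np.array([597.1,53.2]); z=np.array([645.3,68.2]); u=(z-k)/np.linalg.norm(z-k)
q=quat(u,np.pi/6); Z=73.5+25*np.cos(np.pi/6)
P=lambda c,d,h:np.r_[c-d*u,h].tolist()
for p in (P(k,118,300),P(k,118,Z),P(z,98,Z)): print(np.round(manip.ik(p,q),2))
eoat.move_gripper(50)
manip.goto(P(k,118,300),q)
print(current_clock(), current_tool_pos())
print(manip.move_l(P(k,118,Z),120,contact_N=8), current_force())
print(manip.move_l(P(z,98,Z),35,contact_N=20), current_tool_pos(),P(z,98,Z), current_force(),current_clock())
s=snapshot("top"); cv2.imwrite("pics/t2.png",s["frame"])
manip.move_l(P(z,120,Z),80); manip.move_l(P(z,125,300),200)
s=snapshot("top"); f=s["frame"]; cv2.imwrite("pics/t3.png",cv2.resize(f[60:240,130:310],None,fx=3,fy=3)); print(current_clock())
E
```

```text
[-0.35 -0.48  2.2   0.36  1.03  0.8 ]
[-0.35 -0.13  2.35  0.59  0.57  0.48]
[-0.25  0.04  2.19  0.55  0.52  0.6 ]
3.2083 [484.64315407  17.55242414 300.10531514]
False [-0.19201776 -0.81055919 -0.02608857]
False [551.35641684  39.2466162   94.76037507] [551.72648370903, 39.07961111276866, 95.15063509461098] [-8.20593874 -2.33402576  5.36522933] 7.2333
8.9333
```

View pics/t3.png

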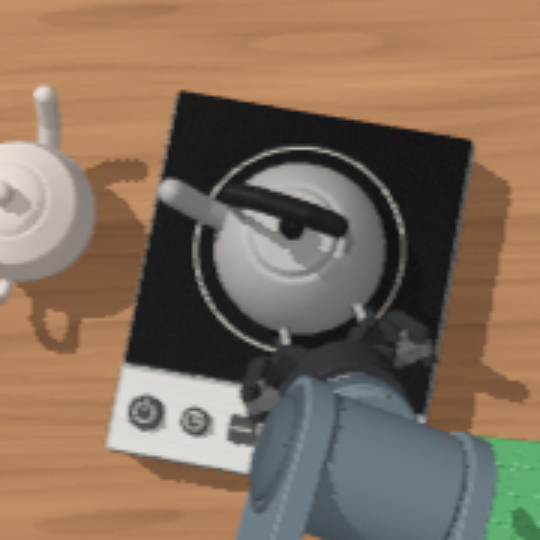

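The kettle stands inside the ring, and the visible gaps around it look even. I'll check that numerically, then press the keys.

```bash
cat > chk.py <<'E'
from push import *
o=np.array([604.17,76.60]); th=-0.2005; R=np.array([[np.cos(th),-np.sin(th)],[np.sin(th),np.cos(th)]]); zone=o+R@[42,0]
def kettle(s):
    h=cv2.cvtColor(s["frame"],cv2.COLOR_BGR2HSV); ctr=proj(s,np.r_[zone,84])[0]
    m=((h[...,2]>75)&(h[...,1]<45)).astype(np.uint8)
    roi=cv2.circle(np.zeros_like(m),tuple(ctr.round().astype(int)),36,1,-1); 
    m=cv2.morphologyEx(m*roi,cv2.MORPH_OPEN,np.ones((3,3)))
    c=max(cv2.findContours(m,0,1)[0],key=cv2.contourArea)[:,0].astype(float)
    d=c-ctr; r=np.hypot(*d.T)
    keep=(r<34)&(r>22)&~((d[:,0]<-15)&(d[:,1]<3))&~((d[:,1]>12))  # drop ring, spout, gripper side
    return circ(ray(s,c[keep],84)[:,:2],80)[:2],keep.sum()
E
python3 - <<'E'
from chk import *
s=snapshot("top"); k,n=kettle(s); e=np.linalg.norm(k-zone); print(k,n,zone,"off",e)
assert e<12
q=quat(R@[1,0],0.0); A=lambda y,z:np.r_[o+R@[-138,y],z].tolist()
eoat.move_gripper(0)
manip.goto(A(116,150),q); print(current_clock(),current_tool_pos(),current_force(),current_width())
s=snapshot("wrist"); cv2.imwrite("pics/w1.png",s["frame"])
s=snapshot("top"); cv2.imwrite("pics/t4.png",cv2.resize(s["frame"][60:240,130:310],None,fx=3,fy=3))
E
```

```text
[643.36151941  68.75117516] 79 [645.32861907  68.23530775] off 2.0336175320355037
10.5583 [492.57055974 217.4905311  150.59611792] [-0.2409099   0.13715168 -0.20162754] -0.2287069665127046
```

View pics/w1.png

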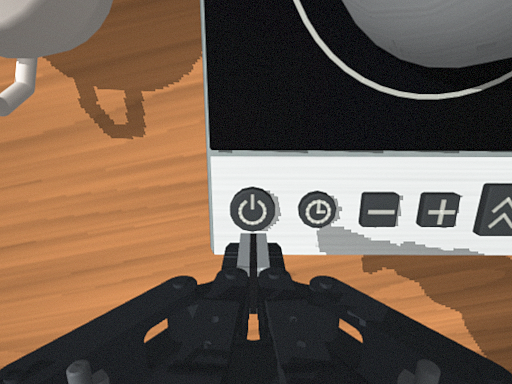

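View pics/t4.png

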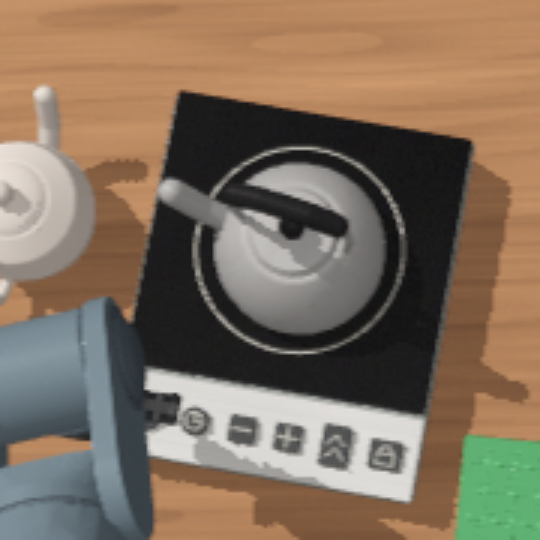

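The wrist view has the fingers in line with the power key, at (253,210). The top view shows the whole printed ring visible around the kettle, and the kettle measures 2 mm off centre. I'll press the keys now.

Run:
```python
from chk import *
A=lambda y,z:np.r_[o+R@[-138,y],z].tolist()
for n in ("power","boost","timer","lock"):
    y=KEY[n]; manip.move_l(A(y,110),120); manip.move_l(A(y,92),60)
    f0=current_force()[2]
    hit=manip.move_l(A(y,82.5),15,contact_N=7); manip.dwell(0.15)
    p=current_tool_pos(); print(n,hit,p.round(1) if hasattr(p,'round') else p,"dF",current_force()[2]-f0,current_clock())
    if p[2]>86: print("SHALLOW"); break
    manip.move_l(A(y,110),60); manip.dwell(0.3)
manip.move_l(A(KEY["lock"],220),150)
s=snapshot("wrist"); cv2.imwrite("pics/w2.png",s["frame"])
s=snapshot("top"); cv2.imwrite("pics/t5.png",s["frame"]); k,_=kettle(s); print(k-zone,current_clock(),current_force())
```

```text
power True [492.4 217.9  84. ] dF 5.433817394630315 12.3167
boost True [455.9  37.4  84. ] dF 5.235248733139949 16.0667
timer True [482.9 170.8  84. ] dF 5.384627412877606 19.4167
lock True [446.3  -9.7  84. ] dF 3.5544947057788514 23.1667
[-1.96709966  0.51586741] 25.0417 [ 0.478917   -0.50803443 -0.21507292]
```

View pics/t5.png

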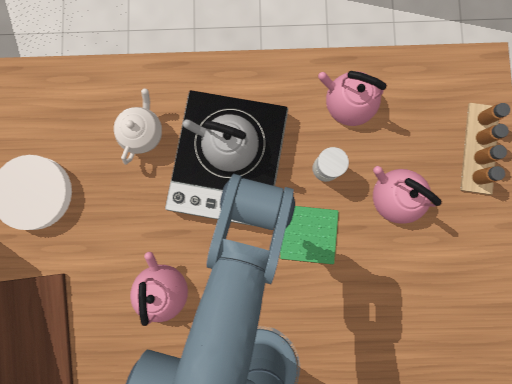

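View pics/w2.png

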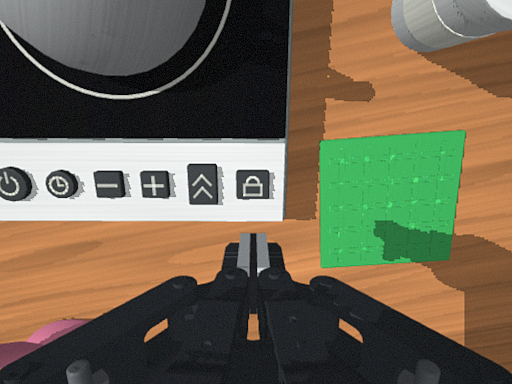

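The kettle is inside the ring at (230,142), and the teapot (138,130), caddy (331,165) and trivet (310,235) haven't moved. All the keys are up, and the fingers line up with the padlock key at (253,184). All four presses bottomed out at the same height, a 5 mm stroke, so I'm handing in.

```bash
python3 -c "
from bench import *
print(close_job())"
```

```text
the job is handed in; nothing more can be done
None
```

I slid the kettle to about 2 mm from the ring's centre, wholly inside it, then pressed power, boost, timer and lock in that order, each about 5 mm down by fingertip height (the lock's force reading was lower than the others, 3.6 N against about 5.3 N); the teapot, caddy and trivet stayed put, and I handed the job in at about 25 s.

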